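Open a drain pump's filter whose thread hand is unknown

ROBOT

A 6-joint arm with a two-finger parallel gripper is mounted at the origin on the work surface. World frame = base frame: x ahead of the robot, y to its left, z up, the work surface at z = 0. Lengths are in mm, angles in rad, forces in N, time in s.
With the tool pointing down it reaches from about 275 to 750 mm from the base axis. Payload 10.2 kg.
Tool frame: the origin (TCP) lies midway between the tips of the shut fingers; the grasp point (between the pads) lies 19 mm behind it; z points along the fingers, y is the line along which they close (so a half turn about z gives the same grasp; the last joint's range is limited). The gripper opens to 85 mm and grips with 20 to 120 N. Pads are 22 mm wide; open, the fingers measure 114 mm over their backs; the gripper's body (76 mm by 85 mm) begins 54 mm behind the grasp point. The pads swing forward as they close: fully open they stand 13 mm farther back than shut.
Start: joints at [0.978, 0.313, 1.498, -0, 1.331, -0.223], TCP at [189.763, 489.511, 231.294] pointing down, gripper open.
Joint ranges: [-2.94, 2.94], [-0.97, 2.17], [0.19, 2.56], [-1.23, 4.37], [0.02, 3.11], [-2.88, 2.88]. Speed limits (rad/s): [2.39, 2.39, 3.01, 3.14, 3.14, 3.14].

INTERFACE

Orientations are given as a unit quaternion [w, x, y, z].
In Python, from rig import sense, capture, finish_job, find_in, place_of gives the robot as it stands. The module is installed in compiled form; this text tells all that it offers.
- The arm moves only by the shell command python3 -m jog 'ROWS' [FORCE]. ROWS is JSON, a list of rows, each an object of numbers: "tx", "ty", "tz": the shift along the tool's x, y, z in mm; "ax", "ay", "az": the turn, a rotation vector about the tool's x, y, z in rad; "jaw": the closure, from -1 (fully open) to 1 (shut), so that 0 is half open. In form: [{"tx": .., "ty": .., "tz": .., "ax": .., "ay": .., "az": .., "jaw": ..}, ...]. A call has 1 to 5 rows; each row shifts and turns the commanded pose from where the row before left it, along the tool's axes as they then stand; what a row does not reach is not made up. A row lasts 1/8 s, in which the tool goes at most 62.5 mm and 10.7 degrees, less where a joint would pass 70% of its speed; a pose out of reach is approached as far as the arm can. A call with a gripper value outside its range is refused whole. The fingers move at their own pace and stop on an object; FORCE is the grip in N (left out, the last holds). Time passes only in rows, so rows that do not move let the fingers close. It gives the time, the measured TCP pose, the force, the opening and the grip force at its end, in the units of the state.
- sense(): the state, without advancing time (a new reading comes with each control period).
- capture(name): name is "scene" or "top" or "wrist"; returns a dict with "color" (384x512x3 uint8, red, green, blue), "depth" (384x512 float32, mm along the optical axis (not along the pixel's ray), 0 where there is no reading), "fx", "fy", "cx", "cy" (pixels), "camera_from_world" (4x4, takes a point from world to camera coordinates); the wrist camera has in their place "mount" (4x4, takes a point from camera to tool coordinates, whose origin is the TCP and whose axes are the flange's). Camera axes: x right, y up, looking along -z (the intrinsics and any distortion apply to the point x, -y, -z); pixel columns grow to the right and rows downward; lengths in mm; the calibration is good to about 2 mm. The wrist camera is an equidistant fisheye: a pixel r from the principal point sees the ray r / f radians off the axis. A picture is of the moment at which its call begins: read the wrist's pose just before it.
- finish_job(): hands the job in; it is judged then, once.
Trained networks look in the newest picture that a camera, given by its name, has taken for a name from the list of things; names that differ only in an ending like _2 or _b are one class to them, and where a whole thing is asked for, a point or a joint stands for the part that bears it (a point fixed in the world has none). Each returns a list of dicts, best first, with "conf" (0 to 1); they miss things now and then, are a little off and sometimes report something else, mostly with a low value. They report only what shows in the picture. A call takes as long as a camera call. They do not tell look-alikes from the thing itself.
- find_in(query, camera): "centre" ([column, row] in pixels, amid what is visible of it).
- place_of(query, camera): "centre" ([column, row] in pixels: a listed point, or the origin of a listed thing).
The state is a dict: "time_s": time; "joints": joint angles; "dq": joint speeds; "tau": joint torques, N m; "eef_pos": TCP position; "ee_rot": TCP orientation; "force": force on the tool from outside, world axes, zero at the start; "wrist_torque": the same for the moment, N m; "grip_width": opening from 0.0 (shut) to 1.0 (fully open); "grip_force": force on a finger pad.
Only numpy, scipy, OpenCV 4.12 (cv2) and the standard library are available. Lean on these libraries where they do the work, as an engineer would, in place of code of your own. Each camera call takes 0.05 s, during which the arm holds its last target. There are 200 camera calls.

TASK

Lift the scrubbing brush off the washing-machine drain pump and lower it, bristles down, onto the black rubber mat. Then unscrew the pump's filter cap - nobody knows whether its thread is right- or left-handed, so if it will not loosen one way try the other - and draw it straight up with its filter basket until the basket is clear of the pump. Finish while holding the cap upright in the gripper above the opening: do not put it down or let it go, and leave the other things on the bench where they are.

Things in the scene. Friction and masses are not known exactly. Their poses are not given: they have to be found in the camera images.
- brush: laundry scrubbing brush: pale wooden block 140 x 50 x 22 mm over white bristles 128 x 42 mm, 42 mm tall in all, about 0.13 kg. It lies loose, bristles down, on top of the filter cap and hides it. Origin: centre of its underside (the bristle tips); x along its length, z up. Held across its 50 mm width.
- mat: black rubber mat, 220 (x) x 180 (y) x 3 mm, fixed, to the left or right of the pump; the steel parts tray is on the other side. Origin: centre of its underside; nothing stands on it.
- pump: drain pump standing motor down, fixed to the bench. Its filter chamber is an upright white tube of outside diameter 54 mm, its open rim 135 mm above the bench. Origin: on the tube's axis at bench height, z up. Spigots and board reach 95 mm from the axis, all lower than 130 mm. A second such pump at the back of the bench is not part of the job.
- rim (a point): centre of the filter chamber's rim, on the pump's axis 135 mm above the bench. The chamber is open straight up: the freed cap with its basket is pulled up along the axis and must rise 45 mm to clear the rim.
- cap: filter cap: grey ribbed round knob, diameter 60 mm, 30 mm tall, flat top on which a thin black index bar points along its x; about 0.09 kg. Below it, inside the pump, a plug with three thread lugs and a narrow filter basket reach 45 mm below the knob's underside. Origin: centre of the knob's underside, which sits on the pump's rim when screwed home; z up along the axis.
- impeller: bystander: black pump impeller, 38 mm across, 22 mm tall, on the bench near the pump; origin under its centre
- hose_clamp: bystander: steel worm-drive hose clamp lying flat, ring 42 mm, 12 mm tall, near the pump; origin under the ring's centre
- timer_knob: bystander: cream timer knob, 52 mm across, 29 mm tall, behind the pump; origin under its centre
- drum_roller: bystander: black rubber dryer drum roller lying flat, 72 mm across, 24 mm tall, behind the pump; origin under its centre
- detergent: bystander: white bottle, 72 mm across, 200 mm tall, at the back; origin under its centre
- dosing_cup: bystander: white cup, 64 mm across, 55 mm tall, at the back; origin under its centre
- cap_grip (a point): on the cap's axis, 21 mm above the knob's underside: where to hold it. Its coarse thread is right- or left-handed, unseen, and changes from pump to pump. Screwed home it turns no tighter (hard stop) and lifts 3 mm at most; the opening way it turns lightly (under 0.5 N m), climbs 5 mm, stays where left, is free from 70 degrees (1.22 rad) and stops at about 85 degrees (1.48 rad).
Things that resemble listed ones, but are neither listed nor needed, are in the scene too. Of the things like the brush, leave any that is yellow; of the rest the smaller one is meant.

How it is judged (in metres and radians):
On the way, in this order (a step that is already met when the one before it is completed fails the run):
1. the brush, between the fingers, is brought down to the mat while the cap stays home (contact force between the fingers and brush above 0.5 N and height (world z) of brush below 0.028 m and horizontal distance between brush and mat below 0.1 m and distance of cap from where it was at the start of the episode below 0.006 m), for 0.1 s.
2. the brush lies released on the mat, bristles down (contact force between the fingers and brush below 0.1 N and height (world z) of brush below 0.01 m and angle between brush's own z axis and vertical below 0.2 rad and linear speed of brush below 0.03 m/s), for 0.2 s.
3. the cap, in the fingers, has come out of its thread (contact force between the fingers and cap above 0.5 N and z of cap in the frame of rim above 0.02 m), for 0.1 s.
At the end, for the whole second after the job is handed in: Fingers grip the cap, still, within 17 degrees of upright, underside at least 46 mm above the rim and within 60 mm sideways of the axis, touching neither pump nor brush; the brush lies bristles down and released on the mat, its centre at least 10 mm inside the mat's edges (contact force between the fingers and cap above 1 N and z of cap in the frame of rim above 0.046 m and horizontal distance between cap and rim below 0.06 m and angle between cap's own z axis and vertical below 0.3 rad and linear speed of cap below 0.03 m/s and contact force between cap and pump below 0.1 N and contact force between each of cap, the fingers and brush below 0.1 N and height (world z) of brush below 0.01 m and angle between brush's own z axis and vertical below 0.2 rad and x of brush in the frame of mat between -0.09 and 0.09 m and y of brush in the frame of mat between -0.08 and 0.08 m); the arm keeps its last pose, push and grip.
It fails at once if another thing on the bench is pushed more than 30 mm (distance of any of impeller, hose_clamp, timer_knob, drum_roller, detergent, dosing_cup from where it was at the start of the episode above 0.03 m).
It also fails if it takes over 58 s, if anything falls off the work surface, if the arm or the gripper's body presses on something with over 40 N, if the wrist force passes 120 N, or if a joint passes its speed limit or range.

## Working session

There is one attempt and no reset: what is moved stays moved. The work goes in short steps, Python scripts to look and compute and a shell command to move; the robot and the scene stay as the last step left them, time stands still between calls to the robot, and variables do not carry over. Pictures are saved under pics/ and viewed, at most 10 in all, crops included, and the job is handed in when it is done.

```bash
mkdir -p pics; cat > h.py <<'E'
import numpy as np, cv2
from rig import sense, capture, finish_job, find_in, place_of
def world(c,u,v,d=None,z=None):
    """pixel -> world, by depth or on plane z"""
    r=np.array([(u-c['cx'])/c['fx'],-(v-c['cy'])/c['fy'],-1.0])
    T=np.linalg.inv(c['camera_from_world'])
    if z is not None:
        w=T[:3,:3]@r; return T[:3,3]+w*(z-T[2,3])/w[2]
    if d is None:
        p=c['depth'][int(v)-2:int(v)+3,int(u)-2:int(u)+3]; p=p[p>0]
        d=np.median(p) if p.size else np.nan
    return (T@np.append(r*d,1))[:3]
def save(n,im): cv2.imwrite('pics/'+n,im[:,:,::-1])
E
python3 - <<'E'
from h import *
print(sense())
for cam in('scene','top'):
    c=capture(cam); save(cam+'0.png',c['color'])
    for q in('brush','mat','pump','rim','cap','impeller','hose_clamp','timer_knob','drum_roller','detergent','dosing_cup'):
        for r in find_in(q,cam):
            u,v=r['centre']; print(cam,q,round(r['conf'],2),[round(u),round(v)],world(c,u,v).round())
E
```

```text
{'time_s': 0.0, 'joints': array([ 9.77597780e-01,  3.13454835e-01,  1.49845867e+00,  1.71192883e-05,
        1.33098032e+00, -2.23407212e-01]), 'dq': array([-0.00156591, -0.00077442,  0.00083077,  0.0006534 ,  0.00102284,
       -0.00037375]), 'tau': array([ 7.67035544e-04, -4.12249589e+01, -2.59752399e+01, -2.49257357e-05,
        3.98536708e-03, -4.99595970e-06]), 'eef_pos': array([189.60820686, 489.28690399, 230.72447267]), 'ee_rot': array([-2.65946668e-04,  1.83845945e-01,  9.82954854e-01, -5.93804480e-04]), 'force': array([-1.62174748,  0.62939794,  0.09127978]), 'wrist_torque': array([ 0.03929181,  0.00311845, -0.00329474]), 'grip_force': 0.0, 'grip_width': 0.9999296293294965}
scene brush 0.76 [417, 265] [210. 348.  42.]
scene brush 0.57 [241, 201] [538.  16. 205.]
scene brush 0.55 [261, 101] [ 225. -355.   55.]
scene brush 0.31 [224, 289] [661. 118.  24.]
scene mat 0.74 [202, 152] [ 481. -315.    3.]
scene pump 0.54 [247, 223] [531.  31. 110.]
scene pump 0.4 [247, 213] [531.  32. 165.]
scene rim 0.51 [248, 225] [531.  32. 103.]
scene hose_clamp 0.68 [280, 200] [381. -27.  11.]
scene hose_clamp 0.34 [248, 226] [532.  33.  96.]
scene timer_knob 0.72 [192, 225] [640. -87.  27.]
scene drum_roller 0.78 [224, 287] [655. 107.   1.]
scene detergent 0.87 [145, 181] [ 695. -219.  125.]
scene dosing_cup 0.67 [242, 348] [696. 262.   4.]
top brush 0.89 [380, 280] [ 203. -393.   55.]
top brush 0.89 [149, 276] [195. 331.  42.]
top brush 0.71 [254, 164] [523.   1. 207.]
top mat 0.71 [346, 198] [ 466. -306.    2.]
top impeller 0.58 [232, 215] [399.  77.   7.]
top hose_clamp 0.61 [266, 225] [368. -37.   8.]
top hose_clamp 0.44 [229, 139] [659.  96.  21.]
top timer_knob 0.73 [286, 144] [641. -99.  26.]
top drum_roller 0.84 [229, 138] [662.  95.  21.]
top detergent 0.81 [336, 126] [ 667. -245.  142.]
top detergent 0.49 [286, 145] [638. -98.  25.]
top dosing_cup 0.63 [181, 124] [716. 269.   4.]
```

View pics/scene0.png

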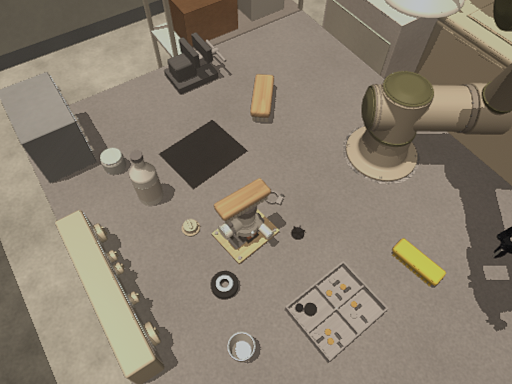

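View pics/top0.png

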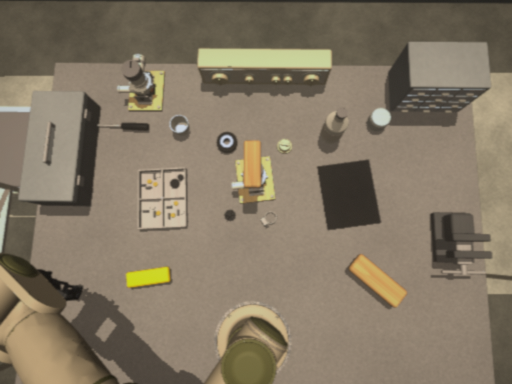

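The scene picture shows the brush on the pump at (243,199), with a second wooden one at (262,96) and a yellow one at (418,262). In the top view these are at (253,163), (377,280) and (149,277). The mat is at (348,194), the tray at (163,198), and the second pump at (143,85).
Brush-like candidates: (253,163), (377,280) and (149,277). Yellow is excluded, and the smaller wooden one, on the pump, should be ours. I'll check the sizes and one crop.

```bash
python3 - <<'E'
from h import *
c=capture('top'); im=c['color']; hsv=cv2.cvtColor(im,cv2.COLOR_RGB2HSV)
def rect(m,z,name):
    ys,xs=np.nonzero(m)
    P=np.array([world(c,u,v,z=z)[:2] for u,v in zip(xs,ys)],np.float32)
    r=cv2.minAreaRect(P); b=cv2.boxPoints(r); e=b[1]-b[0],b[2]-b[1]; l=max(e,key=np.linalg.norm)
    print(name,len(xs),np.round(r[0],1),np.round(r[1],1),'long axis deg',round(np.degrees(np.arctan2(l[1],l[0])),1))
w=cv2.inRange(hsv,(8,110,90),(22,255,255)); 
_,lab=cv2.connectedComponents(w)
for (u,v),z,n in(((253,163),207,'brush'),((377,280),55,'other')):
    L=lab[v-3:v+4,u-3:u+4]; k=np.bincount(L[L>0]).argmax(); rect(lab==k,z,n)
    d=c['depth'][lab==k]; print('depth range',np.percentile(d,[5,50,95]))
m=cv2.inRange(hsv,(0,0,0),(180,255,45)); m[:155]=0;m[235:]=0;m[:,:312]=0;m[:,388:]=0
m=cv2.morphologyEx(m,cv2.MORPH_OPEN,np.ones((5,5))); rect(m>0,3,'mat')
for q in('brush','mat','pump','rim'):
    print(q,[(np.round(r['centre']).tolist(),round(r['conf'],2),world(c,*r['centre'],z={'brush':165,'mat':0,'pump':0,'rim':135}[q]).round()[:2].tolist()) for r in place_of(q,'top')])
save('crop.png',cv2.resize(im[100:250,190:390],None,fx=4,fy=4,interpolation=cv2.INTER_CUBIC))
E
```

```text
brush 957 [504.   12.4] [178.1  59.3] long axis deg 0.9
depth range [1028.25187988 1040.81091309 1222.81791992]
other 1265 [ 200.8 -383.6] [185.6  66.4] long axis deg 50.6
depth range [1111.5572998  1123.39599609 1137.63845215]Traceback (most recent call last):
  File "<stdin>", line 14, in <module>
  File "<stdin>", line 6, in rect
cv2.error: OpenCV(4.12.0) /io/opencv/modules/imgproc/src/convhull.cpp:143: error: (-215:Assertion failed) total >= 0 && (depth == CV_32F || depth == CV_32S) in function 'convexHull'
```

```bash
cat >> h.py <<'E'
def wmap(c):
    v,u=np.mgrid[:384,:512]; d=c['depth']
    r=np.stack([(u-c['cx'])/c['fx']*d,-(v-c['cy'])/c['fy']*d,-d,np.ones_like(d)],-1)
    return (r@np.linalg.inv(c['camera_from_world']).T)[...,:3]
def rect(P,name):
    r=cv2.minAreaRect(P[:,:2].astype(np.float32)); b=cv2.boxPoints(r); l=max((b[1]-b[0],b[2]-b[1]),key=np.linalg.norm)
    print(name,len(P),np.round(r[0],1),np.round(r[1],1),'deg',round(np.degrees(np.arctan2(l[1],l[0])),1),'z',np.percentile(P[:,2],[5,50,95]).round(1),'mean',P.mean(0).round(1))
E
python3 - <<'E'
from h import *
c=capture('top'); im=c['color']; W=wmap(c); V=im.max(2); X,Y,Z=W[...,0],W[...,1],W[...,2]
near=lambda x,y,r:np.hypot(X-x,Y-y)<r
rect(W[near(523,5,110)&(Z>196)&(Z<220)],'brush')
rect(W[near(203,-390,130)&(Z>40)&(Z<75)],'other')
print(im[194,348],im[194,300])
m=((V<45)&near(470,-310,170)&(Z<12)&(Z>-8)).astype(np.uint8)
m=cv2.morphologyEx(m,cv2.MORPH_OPEN,np.ones((5,5))); rect(W[m>0],'mat')
for q in('brush','mat','pump','rim'):
    print(q,[(np.round(r['centre']).tolist(),round(r['conf'],2),world(c,*r['centre'],z={'brush':165,'mat':0,'pump':0,'rim':135}[q]).round()[:2].tolist()) for r in place_of(q,'top')])
save('crop.png',cv2.resize(im[100:250,190:390],None,fx=4,fy=4,interpolation=cv2.INTER_CUBIC))
E
```

```text
brush 805 [528.7   6.8] [141.   46.5] deg 1.3 z [202.3 206.2 209.4] mean [526.4   6.3 206.1]
other 1324 [ 200.3 -387.6] [187.   67.3] deg 50.8 z [48.9 55.1 58.8] mean [ 200.2 -385.7   54.6]
[50 45 38] [153 139 120]Traceback (most recent call last):
  File "<stdin>", line 8, in <module>
  File "h.py", line 20, in rect
    print(name,len(P),np.round(r[0],1),np.round(r[1],1),'deg',round(np.degrees(np.arctan2(l[1],l[0])),1),'z',np.percentile(P[:,2],[5,50,95]).round(1),'mean',P.mean(0).round(1))
                                                                                                             ~~~~~~~~~~~~~^^^^^^^^^^^^^^^^^^
    return _quantile_unchecked(
        a, q, axis, out, overwrite_input, method, keepdims, weights)
    return _ureduce(a,
                    func=_quantile_ureduce_func,
    ...<5 lines>...
                    overwrite_input=overwrite_input,
                    method=method)
    r = func(a, **kwargs)
    result = _quantile(arr,
                       quantiles=q,
    ...<2 lines>...
                       out=out,
                       weights=wgt)
    slices_having_nans = np.isnan(arr[-1, ...])
                                  ~~~^^^^^^^^^
IndexError: index -1 is out of bounds for axis 0 with size 0
```

```bash
python3 - <<'E'
from h import *
c=capture('top'); im=c['color']; W=wmap(c); V=im.max(2); X,Y,Z=W[...,0],W[...,1],W[...,2]
save('crop.png',cv2.resize(im[100:250,190:390],None,fx=4,fy=4,interpolation=cv2.INTER_CUBIC))
m=((V<85)&(np.hypot(X-470,Y+310)<170)&(Z<12)&(Z>-8)).astype(np.uint8)
m=cv2.morphologyEx(m,cv2.MORPH_OPEN,np.ones((5,5))); rect(W[m>0],'mat')
for q in('brush','mat','pump','rim'):
    print(q,[(np.round(r['centre']).tolist(),round(r['conf'],2),world(c,*r['centre'],z={'brush':165,'mat':0,'pump':0,'rim':135}[q]).round()[:2].tolist()) for r in place_of(q,'top')])
E
```

```text
mat 3275 [ 478.  -311.1] [216.7 177.9] deg 9.4 z [-0.9  2.9  6.8] mean [ 476.  -311.4    2.9]
brush [([376.0, 282.0], 0.82, [203.0, -348.0]), ([256.0, 167.0], 0.78, [526.0, -5.0]), ([179.0, 125.0], 0.37, [652.0, 234.0])]
mat [([346.0, 197.0], 0.61, [468.0, -303.0]), ([228.0, 143.0], 0.49, [651.0, 99.0])]
pump []
rim []
```

View pics/crop.png

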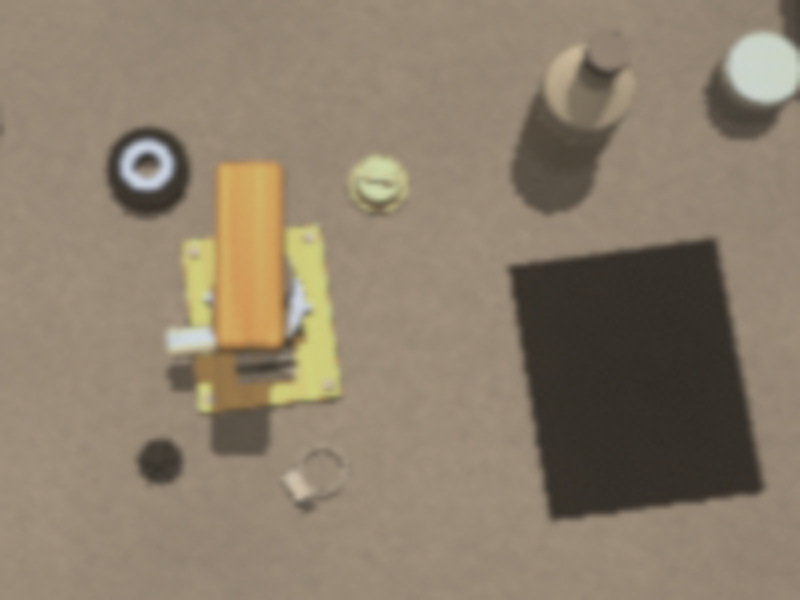

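The crop confirms our brush: wooden block at crop (249,255), 141×47 mm, top at z≈206, against 187×67 mm for the larger one. The mat centre is (477,-311) at 9.4°. Moving above the brush.

```bash
python3 -m jog '[{"tx":-49,"ty":-33,"tz":-10,"jaw":-1},{"tx":-49,"ty":-33,"tz":-10,"jaw":-1},{"tx":-49,"ty":-33,"tz":-10,"jaw":-1},{"tx":-49,"ty":-33,"tz":-10,"jaw":-1},{"tx":-49,"ty":-33,"tz":-10,"jaw":-1}]' 30; python3 -m jog '[{"tx":-49,"ty":-33,"tz":-2,"jaw":-1},{"tx":-49,"ty":-33,"tz":-2,"jaw":-1},{"tx":-49,"ty":-33,"tz":0,"jaw":-1},{"tx":-49,"ty":-33,"tz":0,"jaw":-1},{"tx":-40,"ty":-27,"tz":0,"jaw":-1}]'; python3 -m jog '[{"az":-0.13,"jaw":-1},{"az":-0.13,"jaw":-1},{"az":-0.13,"jaw":-1},{"jaw":-1},{"jaw":-1}]'
```

```text
schema error: expected keys tx, ty, tz, ax, ay, az, jaw
schema error: expected keys tx, ty, tz, ax, ay, az, jaw
schema error: expected keys tx, ty, tz, ax, ay, az, jaw
```

All keys are needed in every row.

```bash
python3 -m jog '[{"tx":-49,"ty":-33,"tz":-10,"ax":0,"ay":0,"az":0,"jaw":-1},{"tx":-49,"ty":-33,"tz":-10,"ax":0,"ay":0,"az":0,"jaw":-1},{"tx":-49,"ty":-33,"tz":-10,"ax":0,"ay":0,"az":0,"jaw":-1},{"tx":-49,"ty":-33,"tz":-10,"ax":0,"ay":0,"az":0,"jaw":-1},{"tx":-49,"ty":-33,"tz":-10,"ax":0,"ay":0,"az":0,"jaw":-1}]' 30; python3 -m jog '[{"tx":-49,"ty":-33,"tz":-2,"ax":0,"ay":0,"az":0,"jaw":-1},{"tx":-49,"ty":-33,"tz":0,"ax":0,"ay":0,"az":0,"jaw":-1},{"tx":-49,"ty":-33,"tz":0,"ax":0,"ay":0,"az":0,"jaw":-1},{"tx":-49,"ty":-33,"tz":0,"ax":0,"ay":0,"az":0,"jaw":-1},{"tx":-40,"ty":-27,"tz":0,"ax":0,"ay":0,"az":0,"jaw":-1}]'; python3 -m jog '[{"tx":0,"ty":0,"tz":0,"ax":0,"ay":0,"az":-0.13,"jaw":-1},{"tx":0,"ty":0,"tz":0,"ax":0,"ay":0,"az":-0.13,"jaw":-1},{"tx":0,"ty":0,"tz":0,"ax":0,"ay":0,"az":-0.13,"jaw":-1},{"tx":0,"ty":0,"tz":0,"ax":0,"ay":0,"az":0,"jaw":-1}]'
```

```text
time_s: 2.17
eef_pos: [359.3, 245.4, 281.9]
ee_rot: [0.0, 0.184, 0.983, 0.0]
force: [-0.5, 0.5, 0.3]
grip_width: 0.994
grip_force: 0.0
time_s: 2.8
eef_pos: [522.1, 11.5, 283.2]
ee_rot: [-0.0, 0.184, 0.983, 0.0]
force: [0.7, 0.5, 0.6]
grip_width: 1.001
grip_force: 0.0
time_s: 3.3
eef_pos: [521.1, 13.5, 283.3]
ee_rot: [-0.0, -0.01, 1.0, -0.0]
force: [-0.2, -1.2, 0.2]
grip_width: 1.001
grip_force: 0.0
```

```bash
cat >> h.py <<'E'
from scipy.spatial.transform import Rotation as R
def wristmap():
    s=sense(); c=capture('wrist'); v,u=np.mgrid[:384,:512]
    a,b=(u-c['cx'])/c['fx'],(v-c['cy'])/c['fy']; t=np.hypot(a,b)+1e-9
    k=np.tan(np.minimum(t,1.5))/t; d=c['depth'].astype(float)
    P=np.stack([a*k*d,-b*k*d,-d,np.ones_like(d)],-1)
    q=s['ee_rot']; T=np.eye(4); T[:3,:3]=R.from_quat([q[1],q[2],q[3],q[0]]).as_matrix(); T[:3,3]=s['eef_pos']
    W=(P@(T@c['mount']).T)[...,:3]; W[d<=0]=np.nan
    return c,W,T
E
python3 - <<'E'
from h import *
c,W,T=wristmap(); save('w1.png',c['color']); print(T.round(3).tolist())
Z=W[...,2]; print(np.nanpercentile(Z,[1,50,99]))
m=(Z>196)&(Z<220)&(np.hypot(W[...,0]-528,W[...,1]-6)<120); rect(W[m],'brush')
t=capture('top'); M=wmap(t); m=(M[...,2]>196)&(M[...,2]<220)&(np.hypot(M[...,0]-528,M[...,1]-6)<110)
rect(M[m],'top')
E
```

```text
[[-1.0, -0.019, -0.0, 521.142], [-0.019, 1.0, -0.0, 13.542], [0.0, -0.0, -1.0, 283.27], [0.0, 0.0, 0.0, 1.0]]
[-504.102627      1.84634177  386.23890105]
brush 9812 [527.4   7.3] [138.4  50.6] deg 1.4 z [204.  207.5 208.7] mean [519.9   7.5 207.1]
top 35 [537.2  15.9] [27.2 16.4] deg 78.0 z [203.6 207.  209.3] mean [534.9  13.3 206.7]
```

View pics/w1.png

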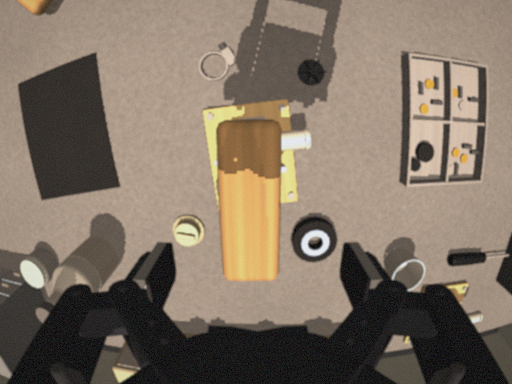

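The wrist view shows the brush block at (250,200), with its narrow ends at the top and bottom. The mat is at upper left (70,130) and the tray at upper right (445,120). The brush measures 138×51 mm, centre (527.4, 7.3), and lies square to the tool.

```bash
python3 -m jog '[{"tx":-6,"ty":-6,"tz":30,"ax":0,"ay":0,"az":0,"jaw":-1},{"tx":0,"ty":0,"tz":35,"ax":0,"ay":0,"az":0,"jaw":-1},{"tx":0,"ty":0,"tz":30,"ax":0,"ay":0,"az":0,"jaw":-1},{"tx":0,"ty":0,"tz":15,"ax":0,"ay":0,"az":0,"jaw":-1},{"tx":0,"ty":0,"tz":0,"ax":0,"ay":0,"az":0,"jaw":-1}]' 40;  python3 -m jog '[{"tx":0,"ty":0,"tz":0,"ax":0,"ay":0,"az":0,"jaw":1},{"tx":0,"ty":0,"tz":0,"ax":0,"ay":0,"az":0,"jaw":1},{"tx":0,"ty":0,"tz":0,"ax":0,"ay":0,"az":0,"jaw":1},{"tx":0,"ty":0,"tz":0,"ax":0,"ay":0,"az":0,"jaw":1},{"tx":0,"ty":0,"tz":0,"ax":0,"ay":0,"az":0,"jaw":1}]' 40
```

```text
time_s: 4.03
eef_pos: [527.2, 7.7, 173.1]
ee_rot: [-0.0, -0.01, 1.0, 0.0]
force: [0.7, 0.2, 0.6]
grip_width: 0.996
grip_force: 0.0
time_s: 4.65
eef_pos: [527.7, 7.7, 174.4]
ee_rot: [0.001, -0.01, 1.0, -0.0]
force: [-0.5, 0.5, 6.0]
grip_width: 0.582
grip_force: 41.1
```

```bash
python3 -m jog '[{"tx":0,"ty":0,"tz":-10,"ax":0,"ay":0,"az":0,"jaw":1},{"tx":0,"ty":0,"tz":-25,"ax":0,"ay":0,"az":0,"jaw":1},{"tx":0,"ty":0,"tz":-30,"ax":0,"ay":0,"az":0,"jaw":1},{"tx":0,"ty":0,"tz":-25,"ax":0,"ay":0,"az":0,"jaw":1},{"tx":0,"ty":0,"tz":0,"ax":0,"ay":0,"az":0,"jaw":1}]'; python3 - <<'E'
from h import *
print(sense()['joints'].round(2), sense()['eef_pos'])
c,W,T=wristmap(); save('w2.png',c['color'])
P=np.c_[W.reshape(-1,3),np.ones(384*512)]@np.linalg.inv(T).T
z=P[:,2]; m=(abs(P[:,0])<75)&(abs(P[:,1])<20)&(z>-40)&(z<10); print(m.sum(),np.percentile(z[m],[5,50,95]))
A=np.c_[P[m][:,:2],np.ones(m.sum())]; print('plane',np.linalg.lstsq(A,z[m],rcond=None)[0])
E
```

```text
time_s: 5.28
eef_pos: [527.8, 7.6, 264.9]
ee_rot: [0.002, -0.01, 1.0, -0.0]
force: [0.1, -0.5, -1.0]
grip_width: 0.58
grip_force: 41.9
[-0.21  0.29  1.43 -0.    1.41 -1.8 ] [527.7655443    7.58533071 264.90157582]
19952 [-34.21925151 -33.20997816 -31.43744577]
plane [ 1.46504920e-02  4.97283271e-03 -3.34230650e+01]
```

View pics/w2.png

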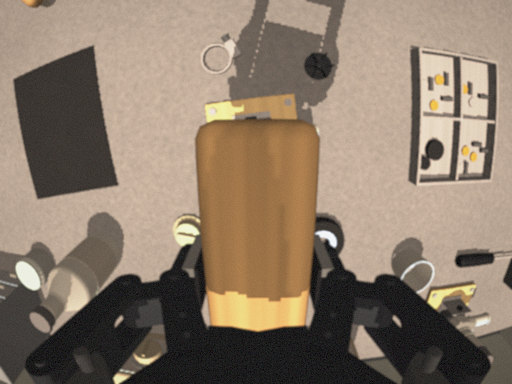

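The picture shows the brush held level between the fingers (column 258, rows 120–325), with its top 33 mm above the TCP, so its bristle tips are about 8.6 mm below it. Carrying it to the mat.

```bash
python3 -m jog '[{"tx":5,"ty":-28,"tz":0,"ax":0,"ay":0,"az":0,"jaw":1},{"tx":9,"ty":-50,"tz":0,"ax":0,"ay":0,"az":0,"jaw":1},{"tx":10,"ty":-55,"tz":0,"ax":0,"ay":0,"az":0,"jaw":1},{"tx":10,"ty":-55,"tz":0,"ax":0,"ay":0,"az":0,"jaw":1},{"tx":10,"ty":-55,"tz":0,"ax":0,"ay":0,"az":0,"jaw":1}]'; python3 -m jog '[{"tx":9,"ty":-50,"tz":10,"ax":0,"ay":0,"az":0,"jaw":1},{"tx":4,"ty":-25,"tz":30,"ax":0,"ay":0,"az":0,"jaw":1},{"tx":0,"ty":0,"tz":45,"ax":0,"ay":0,"az":0,"jaw":1},{"tx":0,"ty":0,"tz":45,"ax":0,"ay":0,"az":0,"jaw":1},{"tx":0,"ty":0,"tz":40,"ax":0,"ay":0,"az":0,"jaw":1}]'; python3 -m jog '[{"tx":0,"ty":0,"tz":30,"ax":0,"ay":0,"az":0,"jaw":1},{"tx":0,"ty":0,"tz":10,"ax":0,"ay":0,"az":0,"jaw":1},{"tx":0,"ty":0,"tz":0,"ax":0,"ay":0,"az":0,"jaw":1}]'; python3 -c "
from h import *
print(sense()['joints'].round(2))
c,W,T=wristmap();P=np.c_[W.reshape(-1,3),np.ones(384*512)]@np.linalg.inv(T).T
z=P[:,2]; m=(abs(P[:,0])<75)&(abs(P[:,1])<20)&(z>-40)&(z<10); print(np.median(z[m]))
t=capture('top'); print(np.round(t['color'][150:240:10,300:400:10].max(2)))"
```

```text
time_s: 5.95
eef_pos: [487.3, -237.6, 261.8]
ee_rot: [-0.001, -0.01, 1.0, 0.001]
force: [0.4, -1.0, -1.7]
grip_width: 0.582
grip_force: 42.0
time_s: 6.58
eef_pos: [475.7, -310.6, 90.2]
ee_rot: [-0.001, -0.01, 1.0, 0.001]
force: [0.2, -0.1, -1.5]
grip_width: 0.576
grip_force: 42.1
time_s: 6.95
eef_pos: [476.5, -311.2, 52.9]
ee_rot: [-0.0, -0.01, 1.0, 0.0]
force: [0.1, -0.4, -0.8]
grip_width: 0.58
grip_force: 41.9
[-0.78  0.6   1.56  0.    0.98 -2.38]
-33.19415120882622
[[149 150 133  87 146 147 127 187 144 145]
 [150 153 152 151 149 124 187 199 187 147]
 [152 152  58  57  58 200 153 194 200 189]
 [155 151  67  59 179 141 177 157 192 200]
 [153 151 123 100 153 166 167 163 159 178]
 [151 154 114 153 170 171 166 144 162 168]
 [152 118 153 169 176 172 157 117 185 143]
 [118 156 168 154 173 162 131  82  95 145]
 [172 149 172 172 146 146 113 144 144 142]]
```

```bash
python3 -m jog '[{"tx":0,"ty":0,"tz":17,"ax":0,"ay":0,"az":0,"jaw":1},{"tx":0,"ty":0,"tz":17,"ax":0,"ay":0,"az":0,"jaw":1},{"tx":0,"ty":0,"tz":3,"ax":0,"ay":0,"az":0,"jaw":1},{"tx":0,"ty":0,"tz":2,"ax":0,"ay":0,"az":0,"jaw":1},{"tx":0,"ty":0,"tz":1,"ax":0,"ay":0,"az":0,"jaw":1}]'; python3 -m jog '[{"tx":0,"ty":0,"tz":0.5,"ax":0,"ay":0,"az":0,"jaw":1},{"tx":0,"ty":0,"tz":0,"ax":0,"ay":0,"az":0,"jaw":1}]'
```

```text
time_s: 7.68
eef_pos: [476.9, -311.5, 13.5]
ee_rot: [0.0, -0.01, 1.0, -0.0]
force: [0.1, -0.9, -1.2]
grip_width: 0.578
grip_force: 42.0
time_s: 7.92
eef_pos: [476.8, -311.5, 13.0]
ee_rot: [0.0, -0.01, 1.0, -0.0]
force: [0.0, 0.1, -0.6]
grip_width: 0.575
grip_force: 42.0
```

```bash
python3 -m jog '[{"tx":0,"ty":0,"tz":1,"ax":0,"ay":0,"az":0,"jaw":1},{"tx":0,"ty":0,"tz":0,"ax":0,"ay":0,"az":0,"jaw":1},{"tx":0,"ty":0,"tz":0,"ax":0,"ay":0,"az":0,"jaw":-1},{"tx":0,"ty":0,"tz":0,"ax":0,"ay":0,"az":0,"jaw":-1},{"tx":0,"ty":0,"tz":0,"ax":0,"ay":0,"az":0,"jaw":-1}]'; python3 -m jog '[{"tx":0,"ty":0,"tz":0,"ax":0,"ay":0,"az":0,"jaw":-1},{"tx":0,"ty":0,"tz":-15,"ax":0,"ay":0,"az":0,"jaw":-1},{"tx":0,"ty":0,"tz":-40,"ax":0,"ay":0,"az":0,"jaw":-1},{"tx":0,"ty":0,"tz":-50,"ax":0,"ay":0,"az":0,"jaw":-1},{"tx":0,"ty":0,"tz":-50,"ax":0,"ay":0,"az":0,"jaw":-1}]'; python3 -m jog '[{"tx":0,"ty":0,"tz":-50,"ax":0,"ay":0,"az":0,"jaw":-1},{"tx":0,"ty":0,"tz":-50,"ax":0,"ay":0,"az":0,"jaw":-1},{"tx":0,"ty":0,"tz":0,"ax":0,"ay":0,"az":0,"jaw":-1}]'; python3 - <<'E'
from h import *
c,W,T=wristmap(); Z=W[...,2]
m=(Z>30)&(Z<60)&(np.hypot(W[...,0]-477,W[...,1]+311)<110); rect(W[m],'brush')
t=capture('top'); M=wmap(t); Z=M[...,2]; m=(np.hypot(M[...,0]-527,M[...,1]-7)<36)&(Z>140)
print('above pump z',np.percentile(Z[m],[10,50,90]).round(1)); rect(M[m&(Z<180)],'cap top')
print([(r['centre'],round(r['conf'],2),world(t,*r['centre'],z=135).round(1)[:2]) for r in place_of('rim','top')+place_of('cap','top')])
E
```

```text
time_s: 8.55
eef_pos: [476.7, -311.4, 11.8]
ee_rot: [0.0, -0.01, 1.0, -0.0]
force: [0.5, -0.2, -0.1]
grip_width: 1.001
grip_force: 0.0
time_s: 9.18
eef_pos: [476.6, -311.3, 169.5]
ee_rot: [0.0, -0.01, 1.0, -0.0]
force: [0.1, -0.6, -0.5]
grip_width: 1.003
grip_force: 0.0
time_s: 9.55
eef_pos: [477.5, -312.1, 271.8]
ee_rot: [0.003, -0.01, 1.0, -0.003]
force: [0.7, -0.1, -0.6]
grip_width: 1.002
grip_force: 0.0
brush 4061 [ 476.9 -311.2] [138.4  50.7] deg 0.9 z [41.9 45.5 46.9] mean [ 473.7 -311.3   45.1]
above pump z [161.2 164.5 167.4]
cap top 329 [520.    3.4] [57.2 57. ] deg 89.2 z [156.8 164.5 168.1] mean [519.1   3.7 163.9]
[([253.1, 172.1], 0.6, array([517.5,   5.5])), ([284.0, 144.6], 0.47, array([606.1, -87.7])), ([254.2, 171.2], 0.8, array([520.3,   2.2]))]
```

The brush lies flat on the mat at (476.9, -311.2). The cap top shows at (519.5, 3.5), z 165. Going over it and centring joint 6, so that both turning directions are available.

```bash
python3 -m jog '[{"tx":-8,"ty":52,"tz":0,"ax":0,"ay":0,"az":0,"jaw":-1},{"tx":-8,"ty":53,"tz":0,"ax":0,"ay":0,"az":0,"jaw":-1},{"tx":-8,"ty":53,"tz":0,"ax":0,"ay":0,"az":0,"jaw":-1},{"tx":-8,"ty":53,"tz":0,"ax":0,"ay":0,"az":0,"jaw":-1},{"tx":-8,"ty":53,"tz":0,"ax":0,"ay":0,"az":0,"jaw":-1}]';python3 -m jog '[{"tx":-8,"ty":51,"tz":0,"ax":0,"ay":0,"az":0,"jaw":-1},{"tx":0,"ty":0,"tz":0,"ax":0,"ay":0,"az":0.17,"jaw":-1},{"tx":0,"ty":0,"tz":0,"ax":0,"ay":0,"az":0.17,"jaw":-1},{"tx":0,"ty":0,"tz":0,"ax":0,"ay":0,"az":0.17,"jaw":-1},{"tx":0,"ty":0,"tz":0,"ax":0,"ay":0,"az":0.17,"jaw":-1}]';python3 -m jog '[{"tx":0,"ty":0,"tz":10,"ax":0,"ay":0,"az":0.17,"jaw":-1},{"tx":0,"ty":0,"tz":10,"ax":0,"ay":0,"az":0.17,"jaw":-1},{"tx":0,"ty":0,"tz":10,"ax":0,"ay":0,"az":0.17,"jaw":-1},{"tx":0,"ty":0,"tz":0,"ax":0,"ay":0,"az":0.17,"jaw":-1},{"tx":0,"ty":0,"tz":0,"ax":0,"ay":0,"az":0.17,"jaw":-1}]';python3 -m jog '[{"tx":0,"ty":0,"tz":0,"ax":0,"ay":0,"az":0.17,"jaw":-1},{"tx":0,"ty":0,"tz":0,"ax":0,"ay":0,"az":0,"jaw":-1},{"tx":0,"ty":0,"tz":0,"ax":0,"ay":0,"az":0,"jaw":-1}]'; cat > cap.py <<'E'
from h import *
import sys
c,W,T=wristmap(); save(sys.argv[1],c['color']); print(sense()['joints'].round(2),sense()['eef_pos'].round(1))
Z=W[...,2]; r=np.hypot(W[...,0]-520,W[...,1]-3.5)
m=(Z>158)&(Z<172)&(r<50); P=W[m]; rect(P,'cap')
(x,y),rad=cv2.minEnclosingCircle(P[:,:2].astype(np.float32)); print('circle',x,y,rad)
d=np.array([x,y,0])-[*T[:2,3],0]; print('tool shift',(T[:3,:3].T@d).round(1))
E
python3 cap.py w3.png
```

```text
time_s: 10.38
eef_pos: [511.0, -44.8, 265.9]
ee_rot: [-0.001, -0.01, 1.0, 0.0]
force: [-0.1, -0.2, -0.3]
grip_width: 0.999
grip_force: 0.0
time_s: 11.0
eef_pos: [517.9, 4.6, 265.7]
ee_rot: [-0.001, 0.327, 0.945, -0.0]
force: [-0.3, 0.6, -0.2]
grip_width: 1.0
grip_force: 0.0
time_s: 11.62
eef_pos: [517.8, 4.6, 235.6]
ee_rot: [-0.001, 0.687, 0.726, -0.001]
force: [-0.2, -0.3, -0.2]
grip_width: 1.001
grip_force: 0.0
time_s: 12.0
eef_pos: [518.1, 4.5, 236.3]
ee_rot: [-0.0, 0.743, 0.669, -0.0]
force: [-0.2, -0.3, -0.4]
grip_width: 0.998
grip_force: 0.0
[-0.22  0.29  1.51  0.    1.34 -0.11] [518.2   4.5 236.5]
cap 4558 [521.1   6. ] [60.  59.8] deg 35.2 z [163.9 165.4 166.5] mean [521.2   7.4 165.3]
circle 521.2457275390625 5.31790828704834 30.620594024658203
tool shift [ 1.1  3.  -0. ]
```

View pics/w3.png

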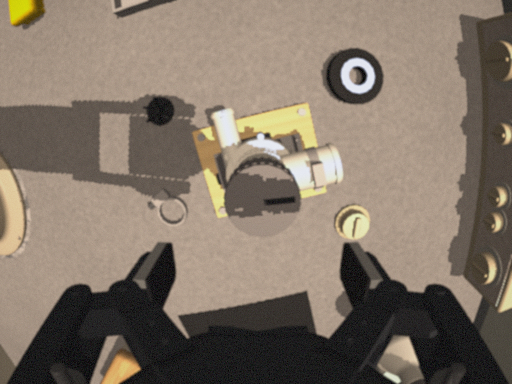

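The wrist view shows the grey cap at (262,200), with its black index bar at (280,201) pointing right. It measures 60 mm across, centre (521, 5.7), top z 165. Descending and gripping.

```bash
python3 -m jog '[{"tx":1,"ty":3,"tz":25,"ax":0,"ay":0,"az":0,"jaw":-1},{"tx":0,"ty":0,"tz":35,"ax":0,"ay":0,"az":0,"jaw":-1},{"tx":0,"ty":0,"tz":30,"ax":0,"ay":0,"az":0,"jaw":-1},{"tx":0,"ty":0,"tz":12,"ax":0,"ay":0,"az":0,"jaw":-1},{"tx":0,"ty":0,"tz":0,"ax":0,"ay":0,"az":0,"jaw":-1}]' 60;  python3 -m jog '[{"tx":0,"ty":0,"tz":0,"ax":0,"ay":0,"az":0,"jaw":1},{"tx":0,"ty":0,"tz":0,"ax":0,"ay":0,"az":0,"jaw":1},{"tx":0,"ty":0,"tz":0,"ax":0,"ay":0,"az":0,"jaw":1},{"tx":0,"ty":0,"tz":0,"ax":0,"ay":0,"az":0,"jaw":1}]' 60; python3 -c "
from rig import *; s=sense(); print(s['wrist_torque'],s['joints'],s['force'])"
```

```text
time_s: 12.68
eef_pos: [521.4, 5.2, 134.8]
ee_rot: [-0.0, 0.744, 0.668, -0.0]
force: [-0.2, 0.5, 0.1]
grip_width: 1.003
grip_force: 0.0
time_s: 13.18
eef_pos: [522.2, 5.0, 136.3]
ee_rot: [0.001, 0.745, 0.668, 0.001]
force: [0.5, -0.8, 6.6]
grip_width: 0.682
grip_force: 63.6
[-0.01102542  0.05558178  0.015775  ] [-2.14969745e-01  4.00301047e-01  1.63776340e+00  4.94546108e-05
  1.10043546e+00 -1.06160521e-01] [ 0.49395244 -0.84074851  6.57027595]
```

```bash
python3 -m jog '[{"tx":0,"ty":0,"tz":0,"ax":0,"ay":0,"az":-0.05,"jaw":1},{"tx":0,"ty":0,"tz":0,"ax":0,"ay":0,"az":-0.05,"jaw":1},{"tx":0,"ty":0,"tz":0,"ax":0,"ay":0,"az":-0.05,"jaw":1}]'; python3 -c "
from rig import *; s=sense(); print(s['wrist_torque'],s['joints'][5],s['force'])"
```

```text
time_s: 13.55
eef_pos: [522.2, 5.0, 136.4]
ee_rot: [0.001, 0.692, 0.722, 0.001]
force: [-1.1, 0.3, 7.7]
grip_width: 0.685
grip_force: 63.6
[-0.01658364  0.22837932 -0.12159989] -0.2576072622669144 [-1.11274821  0.28960372  7.72027303]
```

Torque is only 0.12 N m, so it seems to open anticlockwise. Continuing, following the climb.

```bash
python3 -m jog '[{"tx":0,"ty":0,"tz":-0.8,"ax":0,"ay":0,"az":-0.13,"jaw":1},{"tx":0,"ty":0,"tz":-0.6,"ax":0,"ay":0,"az":-0.13,"jaw":1},{"tx":0,"ty":0,"tz":-0.6,"ax":0,"ay":0,"az":-0.13,"jaw":1}]'; python3 - <<'E'
from h import *
s=sense(); print(s['wrist_torque'],s['joints'][5],s['force'])
c,W,T=wristmap(); save('w4.png',c['color'])
E
```

```text
time_s: 13.92
eef_pos: [522.0, 5.0, 138.2]
ee_rot: [0.001, 0.538, 0.843, 0.0]
force: [-0.8, -0.5, 5.7]
grip_width: 0.683
grip_force: 63.6
[-0.05496823  0.19685417 -0.20344165] -0.6502508948008942 [-0.84378577 -0.50184586  5.67715578]
```

View pics/w4.png

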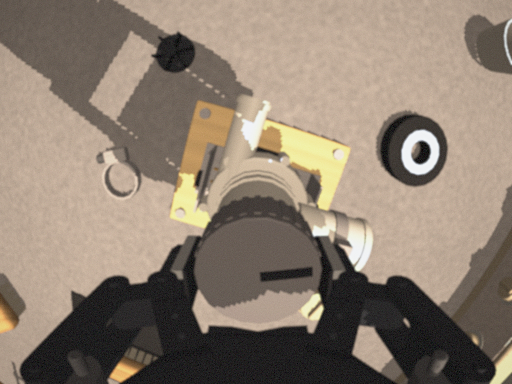

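The index bar (287,274) still points right relative to the gripper, while the pump below has turned about 30° in the view. So the cap turns with the fingers, and opening is anticlockwise. Continuing past 70°.

```bash
python3 -m jog '[{"tx":0,"ty":0,"tz":-0.5,"ax":0,"ay":0,"az":-0.135,"jaw":1},{"tx":0,"ty":0,"tz":-0.5,"ax":0,"ay":0,"az":-0.135,"jaw":1},{"tx":0,"ty":0,"tz":-0.5,"ax":0,"ay":0,"az":-0.135,"jaw":1},{"tx":0,"ty":0,"tz":-0.5,"ax":0,"ay":0,"az":-0.135,"jaw":1},{"tx":0,"ty":0,"tz":-0.5,"ax":0,"ay":0,"az":-0.135,"jaw":1}]';python3 -m jog '[{"tx":0,"ty":0,"tz":-0.5,"ax":0,"ay":0,"az":-0.13,"jaw":1},{"tx":0,"ty":0,"tz":0,"ax":0,"ay":0,"az":0,"jaw":1},{"tx":0,"ty":0,"tz":-3,"ax":0,"ay":0,"az":0,"jaw":1},{"tx":0,"ty":0,"tz":-3,"ax":0,"ay":0,"az":0,"jaw":1}]'; python3 - <<'E'
from h import *
s=sense(); print(s['wrist_torque'],s['joints'][5],s['force'])
E
```

```text
time_s: 14.6
eef_pos: [522.5, 4.9, 141.2]
ee_rot: [0.002, 0.228, 0.974, 0.0]
force: [0.4, -0.1, 7.1]
grip_width: 0.683
grip_force: 63.9
time_s: 15.1
eef_pos: [521.3, 5.2, 146.0]
ee_rot: [-0.0, 0.167, 0.986, -0.0]
force: [-0.2, -0.2, -0.6]
grip_width: 0.679
grip_force: 64.2
[-0.03342917  0.00760046 -0.02279185] -1.4503894051560808 [-0.18598273 -0.18101084 -0.59650925]
```

The force has dropped to about zero, so it's free. Drawing it straight up.

```bash
python3 -m jog '[{"tx":0,"ty":0,"tz":-8,"ax":0,"ay":0,"az":0,"jaw":1},{"tx":0,"ty":0,"tz":-10,"ax":0,"ay":0,"az":0,"jaw":1},{"tx":0,"ty":0,"tz":-10,"ax":0,"ay":0,"az":0,"jaw":1},{"tx":0,"ty":0,"tz":-10,"ax":0,"ay":0,"az":0,"jaw":1},{"tx":0,"ty":0,"tz":-10,"ax":0,"ay":0,"az":0,"jaw":1}]';python3 -m jog '[{"tx":0,"ty":0,"tz":-10,"ax":0,"ay":0,"az":0,"jaw":1},{"tx":0,"ty":0,"tz":-7,"ax":0,"ay":0,"az":0,"jaw":1},{"tx":0,"ty":0,"tz":0,"ax":0,"ay":0,"az":0,"jaw":1},{"tx":0,"ty":0,"tz":0,"ax":0,"ay":0,"az":0,"jaw":1},{"tx":0,"ty":0,"tz":0,"ax":0,"ay":0,"az":0,"jaw":1}]'; python3 - <<'E'
from h import *
s=sense(); print(s['time_s'],s['dq'].round(3),s['force'])
c,W,T=wristmap(); save('w5.png',c['color'])
P=np.c_[W.reshape(-1,3),np.ones(384*512)]@np.linalg.inv(T).T
z=P[:,2]; m=(np.hypot(P[:,0],P[:,1])<25)&(z>-70)&(z<10); print('cap top rel TCP',m.sum(),np.median(z[m]), 'world z',T[2,3]-np.median(z[m]))
print('tilt',np.linalg.lstsq(np.c_[P[m][:,:2],np.ones(m.sum())],z[m],rcond=None)[0])
c=capture('scene'); save('s5.png',cv2.resize(c['color'][120:280,130:340],None,fx=3.5,fy=3.5))
t=capture('top'); M=wmap(t); Z=M[...,2]; m=(Z>30)&(Z<60)&(np.hypot(M[...,0]-477,M[...,1]+311)<100); rect(M[m],'brush')
E
```

```text
time_s: 15.72
eef_pos: [521.4, 5.2, 194.6]
ee_rot: [0.0, 0.167, 0.986, -0.0]
force: [0.7, 0.1, -1.0]
grip_width: 0.685
grip_force: 64.3
time_s: 16.35
eef_pos: [521.3, 5.2, 210.4]
ee_rot: [-0.0, 0.167, 0.986, 0.0]
force: [0.2, 0.0, -1.6]
grip_width: 0.689
grip_force: 64.3
16.35 [-0.002 -0.001 -0.003  0.     0.     0.002] [ 0.20895959  0.04928004 -1.60643181]
cap top rel TCP 7683 -29.330266093420903 world z 239.77658266736685
tilt [ 1.63919051e-03 -3.26714232e-03 -2.93342609e+01]
brush 653 [ 476.9 -312.3] [136.2  51.1] deg 1.6 z [39.7 44.2 48.1] mean [ 475.6 -310.8   44. ]
```

View pics/s5.png

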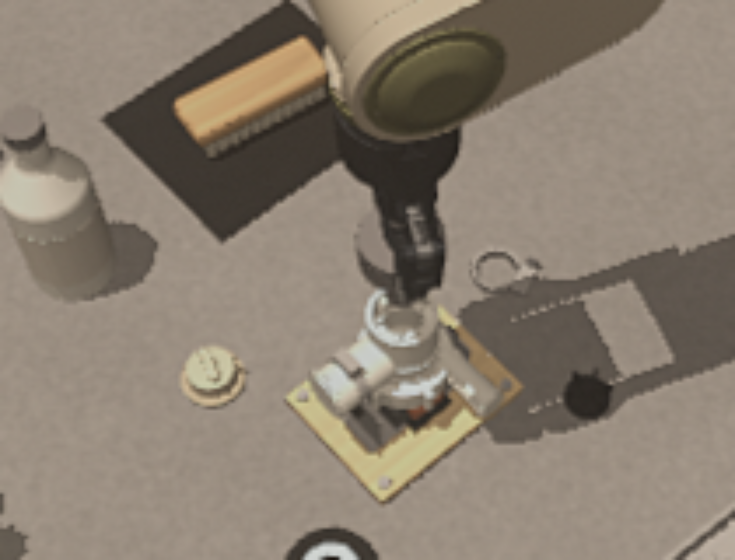

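The picture shows the chamber open at (400,320) with the cap held above it at (385,250), and the brush bristles down on the mat at (250,95). The cap's underside is about 75 mm above the rim, upright and still, so I'm handing in.

```bash
python3 -c "
from rig import *; print(finish_job())"
```

```text
the job is handed in; nothing more can be done
None
```

The job is handed in, with no verdict returned: the brush lies bristles down on the mat, and the gripper holds the unscrewed cap (it opened anticlockwise) upright and still, its underside about 75 mm above the rim.

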